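# Hang the measuring scoops on their pegs

### The arm

A 6-joint arm with a two-finger parallel gripper is mounted at the origin on the work surface. World frame = base frame: x ahead of the robot, y to its left, z up, the work surface at z = 0. Lengths are in m, angles in rad, forces in N, time in s.
With the tool pointing down it reaches from about 0.3 to 0.825 m from the base axis. Payload 5.4 kg.
Tool frame: the origin (TCP) lies at the very end of the fingers, on their centre line; the grasp point (between the pads) lies 19 mm behind it; z points along the fingers, y is the line along which they close (so a half turn about z gives the same grasp; the last joint's range is limited). The gripper opens to 92 mm and grips with 3 to 60 N. Pads are 20 mm wide; open, the fingers measure 128 mm over their backs; the gripper's body (75 mm by 189 mm) begins 69 mm behind the grasp point.
Start: joints at [-1.331, 0.158, 1.597, -0, 1.386, -0.21], TCP at [0.25, -0.518, 0.215] pointing down, gripper open.
Joint ranges: [-2.91, 2.91], [-0.94, 2.29], [0.18, 2.7], [-1.29, 4.43], [0.17, 2.64], [-3, 3]. Speed limits (rad/s): [2.57, 2.57, 3.14, 3.14, 3.14, 3.14].

### API

Orientations are given as a rotation vector (axis times angle).
In Python, from workcell import bot gives the robot as it stands. Calls block until the motion is done:
- bot.goto(position, orientation): joint-space move of the TCP to a pose.
- bot.line_to(position, rot=None, max_speed=0.15): straight line of the TCP; rot=None keeps the orientation; max_speed is the mean speed in m/s.
- bot.set_joints(angles): joint-space move.
- bot.set_gripper(opening, newtons=None): opening from 0.0 (shut) to 1.0 (fully open); newtons is the grip in N (None keeps the last); returns when the fingers have stopped.
- bot.hold(seconds).
- bot.inverse_kinematics(position, orientation): joint angles nearest the present ones, or None.
- bot.read_camera(name): name is "scene" or "top"; returns a dict with "pixels" (480x640x3 uint8, blue, green, red), "fx", "fy", "cx", "cy" (pixels), "R" (3x3) and "t" (3): a world point X has camera coordinates R X + t. Camera axes: x right, y down, z forward; pixel columns grow to the right and rows downward; lengths in m; the calibration is good to about 2 mm. A picture is of the moment at which its call begins. There is no depth.
A pose or a line that the arm cannot do raises bot.MotionError and nothing moves.
- bot.job_done(): hands the job in; it is judged then, once.
Readings, each from a call of its own:
- bot.current_clock(): time.
- bot.current_joints(): joint angles.
- bot.current_joint_vel(): joint speeds.
- bot.current_effort(): joint torques, N m.
- bot.current_ee_pos(): TCP position.
- bot.current_tool_rot(): TCP orientation.
- bot.current_contact_force(): force on the tool from outside, world axes, zero at the start.
- bot.current_ft_torque(): the same for the moment, N m.
- bot.current_opening(): opening from 0.0 (shut) to 1.0 (fully open).
- bot.current_grip_force(): force on a finger pad.
Only numpy, scipy, OpenCV 4.12 (cv2) and the standard library are available. Lean on these libraries where they do the work, as an engineer would, in place of code of your own. Each camera call takes 0.05 s, during which the arm holds its last target. There are 200 camera calls.

### The job

Tidy the pantry counter: hang the red-handled and the blue-handled measuring scoop by the hole in the end of the handle on the rack's peg of the same colour, and leave them hanging still with the bowl down. Do not knock over the jar, bottle and tins standing around the scoops, or push them out of place.

Things in the scene. Friction and masses are not known exactly. Their poses are not given: they have to be found in the camera images.
- red_scoop: measuring scoop, red handle, 110 g, standing on its round steel bowl. Origin: centre of the bowl's underside; z up out of the open bowl; x along the handle from bowl to eye. Bowl 60 mm across at the rim, 48 at the foot, 36 high. Flat level handle at rim height from x = 28 to 112 mm, 18 mm wide (y), 7 thick, its middle 32.5 mm above the underside
- red_eye (a point): centre of the eye at the end of the red scoop's handle, at (125, 0, 32.5) mm in the scoop's frame: a flat ring 32 mm across, 6 mm thick, with a 20 mm round hole whose axis is the scoop's z
- red_grip (a point): middle of the red scoop's handle, at (70, 0, 32.5) mm in the scoop's frame; axes as the scoop; pinch it across its 18 mm width (y)
- blue_scoop: measuring scoop, blue handle, 110 g, standing on its round steel bowl. Origin: centre of the bowl's underside; z up out of the open bowl; x along the handle from bowl to eye. Bowl 60 mm across at the rim, 48 at the foot, 36 high. Flat level handle at rim height from x = 28 to 112 mm, 18 mm wide (y), 7 thick, its middle 32.5 mm above the underside
- blue_eye (a point): centre of the eye at the end of the blue scoop's handle, at (125, 0, 32.5) mm in the scoop's frame: a flat ring 32 mm across, 6 mm thick, with a 20 mm round hole whose axis is the scoop's z
- blue_grip (a point): middle of the blue scoop's handle, at (70, 0, 32.5) mm in the scoop's frame; axes as the scoop; pinch it across its 18 mm width (y)
- red_peg: red round peg on the rack, 8 mm across, 52 mm long, round tip, slanting 45 degrees up and out from the front of a red block (30 deep, 36 wide, 30 mm high) on the rail. Origin: foot of the peg at the block's face, 240 mm above the counter; z along the peg to its tip; y level along the rail; x up and back over the rail. Pegs are 90 mm apart in any order
- blue_peg: blue round peg on the rack, 8 mm across, 52 mm long, round tip, slanting 45 degrees up and out from the front of a blue block (30 deep, 36 wide, 30 mm high) on the rail. Origin: foot of the peg at the block's face, 240 mm above the counter; z along the peg to its tip; y level along the rail; x up and back over the rail. Pegs are 90 mm apart in any order
- yellow_peg: yellow round peg on the rack, 8 mm across, 52 mm long, round tip, slanting 45 degrees up and out from the front of a yellow block (30 deep, 36 wide, 30 mm high) on the rail. Origin: foot of the peg at the block's face, 240 mm above the counter; z along the peg to its tip; y level along the rail; x up and back over the rail. Pegs are 90 mm apart in any order; not used for this job
- rack: fixed utensil rack. Origin: middle of its base on the counter; y along the rail, pegs on its -x side. Wooden base 60 x 300 x 12 mm, two 16 mm square steel posts at y = +-135 mm, a 16 mm square rail across at 240 mm height, open below
- jar: amber glass jar with red lid, 64 mm across, 130 mm tall, 400 g; origin: centre of its underside
- bottle: green glass bottle with white cap, 60 mm across, 170 mm tall, 400 g; origin: centre of its underside
- spice_tin: small green tin with paper label, 44 mm across, 70 mm tall, 120 g; origin: centre of its underside
- pepper_tin: small orange tin with paper label, 44 mm across, 70 mm tall, 120 g; origin: centre of its underside
Not all that is in view belongs to the job. What is shaped like the red_scoop but orange is not meant.

How it is judged:
At the end, for the whole second after the job is handed in: Each eye is threaded on the peg of its colour (eye centre within 10 mm sideways and 16 mm up or down of the peg's axis, 6 mm behind its foot to 44 mm along it); each scoop hangs bowl down, handle within 40 degrees of vertical, released and still (under 80 mm/s, 0.8 rad/s) (x of red_eye in the frame of red_peg between -0.016 and 0.016 m and y of red_eye in the frame of red_peg between -0.01 and 0.01 m and z of red_eye in the frame of red_peg between -0.006 and 0.044 m and angle between each of red_scoop, blue_scoop's own x axis and vertical below 0.7 rad and linear speed of each of red_scoop, blue_scoop below 0.08 m/s and angular speed of each of red_scoop, blue_scoop below 0.8 rad/s and contact force between each of red_scoop, blue_scoop and the fingers below 0.05 N and x of blue_eye in the frame of blue_peg between -0.016 and 0.016 m and y of blue_eye in the frame of blue_peg between -0.01 and 0.01 m and z of blue_eye in the frame of blue_peg between -0.006 and 0.044 m); the robot touches nothing.
It fails at once if the amber jar is pushed more than 30 mm out of place or tipped (distance of jar from where it was at the start of the episode above 0.03 m or angle between jar's own z axis and vertical above 0.4 rad).
It fails at once if the green bottle is pushed more than 30 mm out of place or tipped (distance of bottle from where it was at the start of the episode above 0.03 m or angle between bottle's own z axis and vertical above 0.4 rad).
It fails at once if the green tin is pushed more than 30 mm out of place or tipped (distance of spice_tin from where it was at the start of the episode above 0.03 m or angle between spice_tin's own z axis and vertical above 0.4 rad).
It fails at once if the orange tin is pushed more than 30 mm out of place or tipped (distance of pepper_tin from where it was at the start of the episode above 0.03 m or angle between pepper_tin's own z axis and vertical above 0.4 rad).
It also fails if it takes over 66 s, if anything falls off the work surface, if the arm or the gripper's body presses on something with over 40 N, if the wrist force passes 120 N, or if a joint passes its speed limit or range.

## Working session

There is one attempt and no reset: what is moved stays moved. The work goes in short steps, each a Python script; the robot and the scene stay as the last script left them, time stands still between calls to the robot, and variables do not carry over. Pictures are saved under pics/ and viewed, at most 10 in all, crops included, and the job is handed in when it is done.

```bash
ls; mkdir -p pics
python3 - <<'E'
from workcell import bot
import cv2, numpy as np
for n in("scene","top"):
    c=bot.read_camera(n); cv2.imwrite(f"pics/{n}0.png",c["pixels"])
    print(n,c["fx"],c["cx"],c["cy"],(-np.array(c["R"]).T@c["t"]).round(3),np.array(c["R"]).round(3).tolist())
print(bot.current_clock(),bot.current_tool_rot(),bot.current_opening())
E
```

```text
pics
scene 601.6495492005522 324.20005768900126 247.74015459192995 [ 1.111 -0.498  1.169] [[0.547, 0.837, -0.002], [0.672, -0.44, -0.596], [-0.5, 0.325, -0.803]]
top 605.0117461182964 319.67811859353816 240.91687681392887 [ 0.258 -0.089  1.476] [[-0.0, -1.0, -0.003], [-0.988, 0.001, -0.151], [0.151, 0.003, -0.988]]
0.1 [-3.06088077e+00 -7.00207982e-01  5.77822035e-05] 1.0003925783220837
```

View pics/scene0.png

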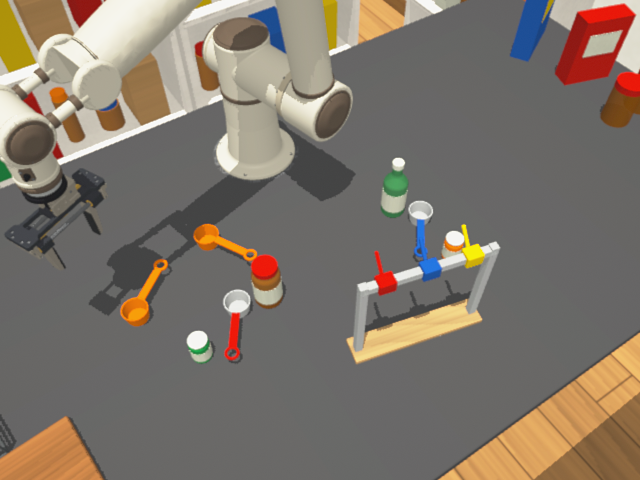

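View pics/top0.png

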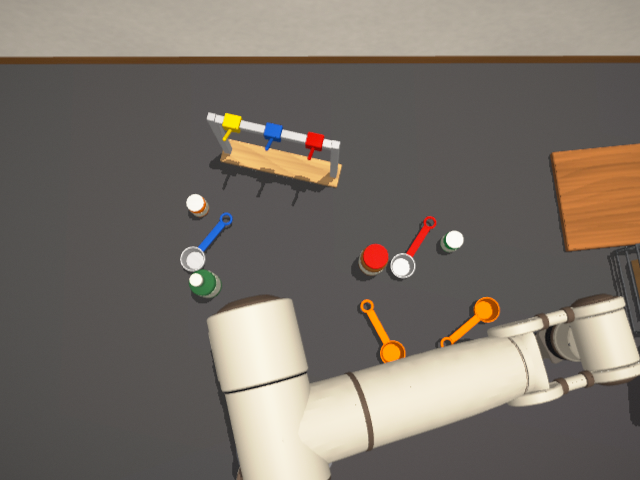

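Candidates for red in the top view: the red-handled scoop (handle ~(418,238), bowl (403,266)), orange scoops with bowls at (392,352) and (486,309), and the red jar lid at (375,259). My choice is the scoop with steel bowl and pure red handle. Blue is the scoop at (205,245). The pegs left to right are yellow (232,122), blue (272,132) and red (314,142). I'll fit models to the silhouettes in both cameras.

```bash
cat > vis.py <<'E'
import cv2, numpy as np
from scipy.optimize import least_squares
from scipy.spatial.transform import Rotation as Ro
def proj(c,P):
    q=np.asarray(P)@np.array(c["R"]).T+c["t"]; return np.c_[c["fx"]*q[:,0]/q[:,2]+c["cx"],c["fy"]*q[:,1]/q[:,2]+c["cy"]]
def back(c,uv,z):
    R=np.array(c["R"]);o=-R.T@c["t"];d=R.T@[(uv[0]-c["cx"])/c["fx"],(uv[1]-c["cy"])/c["fy"],1]
    return o+d*(z-o[2])/d[2]
def mask(c,col,roi):
    h=cv2.cvtColor(c["pixels"],cv2.COLOR_BGR2HSV).astype(int)
    H,S,V=h[...,0],h[...,1],h[...,2]
    m={"red":((H<6)|(H>174)),"blue":(H>100)&(H<125),"yellow":(H>22)&(H<35)}[col]&(S>140)&(V>50)
    x0,y0,x1,y1=roi; o=np.zeros(m.shape,np.uint8); o[y0:y1,x0:x1]=m[y0:y1,x0:x1]
    n,l,s,_=cv2.connectedComponentsWithStats(o)
    return (l==1+np.argmax(s[1:,4])).astype(np.uint8)
SS=8
def render(c,parts,holes=()):
    im=np.zeros((480*SS,640*SS),np.uint8)
    for P,v in [(p,1) for p in parts]+[(p,0) for p in holes]:
        u=cv2.convexHull(((proj(c,P)+.5)*SS).astype(np.int32)); cv2.fillPoly(im,[u],v)
    return im
def feat(m,s=1):
    M=cv2.moments(m,True); a=.5*np.arctan2(2*M["mu11"],M["mu20"]-M["mu02"])
    return np.array([(M["m10"]/M["m00"]+.5)/s-.5,(M["m01"]/M["m00"]+.5)/s-.5,a]),M["m00"]/s**2
def box(x0,x1,y0,y1,z0,z1): return np.array([[x,y,z] for x in(x0,x1) for y in(y0,y1) for z in(z0,z1)])
def tf(p,P,z=0): return P@Ro.from_euler("z",p[2]).as_matrix().T+[p[0],p[1],z]
t=np.linspace(0,2*np.pi,40)
def cyl(r,x,z0,z1): return np.vstack([np.c_[x+r*np.cos(t),r*np.sin(t),0*t+z] for z in(z0,z1)])
HANDLE=[box(.028,.112,-.009,.009,.029,.036),cyl(.016,.125,.0295,.0355)]; HOLE=[cyl(.010,.125,.0355,.0355)]
def pegparts(dy):
    d=np.array([-1,0,1])/2**.5; e=np.array([1,0,1])/2**.5; f=np.array([0,dy,.24])
    s=[f+d*L+.004*(e*np.cos(a)+np.array([0,1,0])*np.sin(a)) for L in(0,.05) for a in t]
    return [box(0,.03,dy-.018,dy+.018,.225,.255),np.array(s+[f+d*.052])]
E
cat > m1.py <<'E'
from workcell import bot
from vis import *
import json
cam={n:bot.read_camera(n) for n in("top","scene")}
out={}
R={"red":{"top":(400,210,442,272),"scene":(220,290,250,365)},"blue":{"top":(190,208,236,262),"scene":(408,215,430,262)}}
ini={"red":((403,266),(430,223)),"blue":((193,260),(227,218))}
for k in R:
    a,b=[back(cam["top"],u,.034) for u in ini[k]]
    p0=[a[0],a[1],np.arctan2(*(b-a)[1::-1])]
    for names in(("top",),("top","scene")):
        fs={n:feat(mask(cam[n],k,R[k][n])) for n in names}
        def res(p):
            r=[]
            for n in names:
                f=feat(render(cam[n],[tf(p,q) for q in HANDLE],[tf(p,q) for q in HOLE]),SS)[0]-fs[n][0]
                f[2]=np.sin(f[2])*25; r+=list(f)
            return r
        s=least_squares(res,p0,diff_step=2e-3); print(k,names,s.x.round(4),np.round(s.fun,2),len_:=np.linalg.norm(b-a).round(4),[round(f[1]) for f in fs.values()])
    out[k]=s.x.tolist()
PR={"red":{"top":(300,128,330,162),"scene":(370,248,400,296)},"blue":{"top":(258,120,286,152),"scene":(412,220,442,280)},"yellow":{"top":(218,110,244,142),"scene":(458,222,486,268)}}
pf={(k,n):feat(mask(cam[n],k,PR[k][n])) for k in PR for n in PR[k] if(k,n)!=("blue","scene")}
def resp(p):
    r=[]
    for (k,n),(f,A) in pf.items():
        r+=list(feat(render(cam[n],[tf(p,q) for q in pegparts({"red":-.09,"blue":0,"yellow":.09}[k])]),SS)[0][:2]-f[:2])
    return r
b=back(cam["top"],(272,134),.25)
s=least_squares(resp,[b[0],b[1],-.2],diff_step=2e-3); print("rack",s.x.round(4),np.round(s.fun,2)); out["rack"]=s.x.tolist()
for k,u,z in(("jar",(375,258),.13),("bottle",(196,280),.17),("spice",(454,240),.07),("pepper",(196,204),.07),("o1",(392,352),.036),("o1e",(367,307),.036)):
    out[k]=back(cam["top"],u,z).tolist(); print(k,np.round(out[k],3))
json.dump(out,open("est.json","w"))
im={}
for n in cam:
    i=cv2.resize(cam[n]["pixels"],None,fx=4,fy=4,interpolation=cv2.INTER_CUBIC)
    L=[tf(out[k],q) for k in R for q in HANDLE+HOLE+[cyl(.03,0,.036,.036)]]+[tf(out["rack"],q) for d in(-.09,0,.09) for q in pegparts(d)]
    for P in L: cv2.polylines(i,[cv2.convexHull(((proj(cam[n],P)+.5)*4).astype(np.int32))],True,(0,255,0),1)
    im[n]=i
c=lambda n,x,y:im[n][y*4:y*4+280,x*4:x*4+390]
cv2.imwrite("pics/fit.png",np.vstack([np.hstack([c("top",375,205),c("top",180,205)]),np.hstack([c("top",240,105),c("scene",375,220)])]))
E
python3 m1.py
```

```text
red ('top',) [ 0.4221 -0.2835 -0.5768] [ 0.01 -0.01 -0.02] 0.1245 [354]
red ('top', 'scene') [ 0.4217 -0.2826 -0.566 ] [-0.61 -0.05 -0.3  -0.49  0.02 -0.36] 0.1245 [354, 419]
blue ('top',) [ 0.4375  0.2208 -0.6718] [ 0.01  0.01 -0.02] 0.1297 [339]
blue ('top', 'scene') [ 0.4396  0.2183 -0.6381] [ 0.16 -1.51 -0.79 -0.46 -2.17  1.02] 0.1297 [339, 333]
rack [ 0.6673  0.017  -0.2029] [ 0.38 -0.76 -0.78  2.02  0.18  0.3   0.38  1.15 -2.06  0.39]
jar [ 0.425 -0.209  0.13 ]
bottle [0.373 0.183 0.17 ]
spice [ 0.475 -0.4    0.07 ]
pepper [0.562 0.209 0.07 ]
o1 [ 0.215 -0.254  0.036]
o1e [ 0.32  -0.196  0.036]
```

View pics/fit.png

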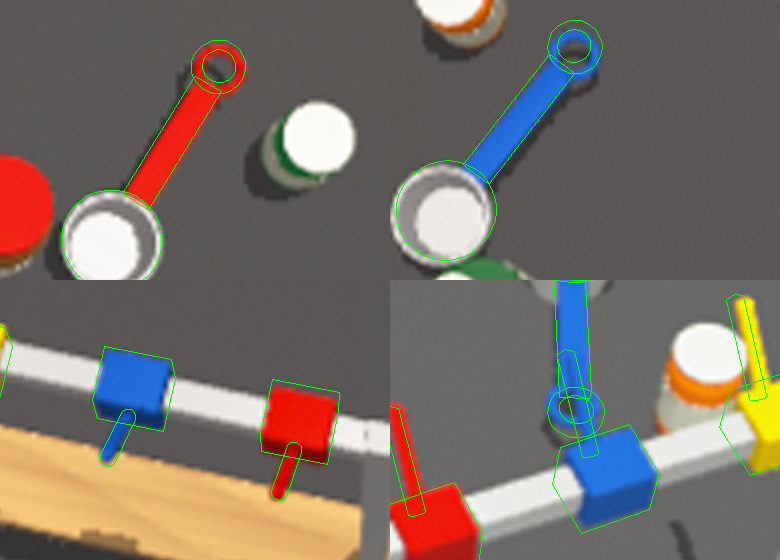

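The fit crop confirms the scoop choice. The red fit is tight. Blue's scene mask is cut by the peg, so I'll use only the top view there. The rack fit is off by about 2 px in the scene view, so I'll refine it.

```bash
cat > m2.py <<'E'
import re
exec(open("m1.py").read().split("b=back(cam[\"top\"],(272")[0].replace("s=least_squares(res,p0","s=least_squares(res,p0"))
out=json.load(open("est.json"))
p=out["rack"]
dys={"red":-.09,"blue":0,"yellow":.09}
for (k,n),(f,A) in pf.items(): print(k,n,"mask area",A,"model",round(feat(render(cam[n],[tf(p,q) for q in pegparts(dys[k])]),SS)[1]))
# IoU-style fit using pixelwise difference, params x,y,yaw, block dz, block size scale ignored
from scipy.optimize import minimize
ms={(k,n):cv2.resize(mask(cam[n],k,PR[k][n]),None,fx=SS,fy=SS,interpolation=cv2.INTER_NEAREST) for (k,n) in pf}
def parts(p,k):
    a,b=pegparts(dys[k]); a=a+[p[4],0,p[3]]; return [tf(p,a),tf(p,b)]
def cost(p,d=False):
    r={kn:(render(cam[kn[1]],parts(p,kn[0]))!=m).sum()/SS**2 for kn,m in ms.items()}
    return r if d else sum(r.values())
def run(p0,free):
    f=lambda q:cost(np.r_[q,p0[free:]]); st=np.array([.006,.006,.05,.006,.006])[:free]
    sim=np.vstack([p0[:free]]+[p0[:free]+np.eye(free)[i]*st for i in range(free)])
    s=minimize(f,p0[:free],method="Nelder-Mead",options=dict(initial_simplex=sim,maxiter=160,xatol=1e-4,fatol=.3)); return np.r_[s.x,p0[free:]],s.fun
for free in(3,5):
    q,v=run(np.r_[p,0,0],free); print(free,q.round(4),v,{k[0]+k[1]:round(x) for k,x in cost(q,True).items()})
out["rack"]=q[:3].tolist()
json.dump(out,open("est.json","w"))
i=cv2.resize(cam["scene"]["pixels"],None,fx=4,fy=4,interpolation=cv2.INTER_CUBIC);j=cv2.resize(cam["top"]["pixels"],None,fx=4,fy=4,interpolation=cv2.INTER_CUBIC)
for n,im in(("scene",i),("top",j)):
    for P in [x for k in dys for x in parts(q,k)]: cv2.polylines(im,[cv2.convexHull(((proj(cam[n],P)+.5)*4).astype(np.int32))],True,(0,255,0),1)
cv2.imwrite("pics/fit2.png",np.vstack([i[880:1200,1460:1960],j[420:660,840:1340]]))
E
time python3 m2.py
```

```text
red ('top',) [ 0.4221 -0.2835 -0.5768] [ 0.01 -0.01 -0.02] 0.1245 [354]
red ('top', 'scene') [ 0.4217 -0.2826 -0.566 ] [-0.61 -0.05 -0.3  -0.49  0.02 -0.36] 0.1245 [354, 419]
blue ('top',) [ 0.4374  0.2205 -0.6686] [ 0.   -0.   -0.01] 0.1297 [340]
blue ('top', 'scene') [ 0.4399  0.2175 -0.6352] [ 0.4  -1.67 -0.85 -0.54 -1.93  0.93] 0.1297 [340, 333]
red top mask area 326.0 model 369
red scene mask area 487.0 model 603
blue top mask area 315.0 model 381
yellow top mask area 344.0 model 393
yellow scene mask area 472.0 model 590
3 [ 0.6679  0.0185 -0.2267  0.      0.    ] 449.015625 {'redtop': 54, 'redscene': 125, 'bluetop': 73, 'yellowtop': 61, 'yellowscene': 136}
5 [ 0.669   0.0179 -0.2292  0.0007 -0.0016] 430.375 {'redtop': 49, 'redscene': 123, 'bluetop': 70, 'yellowtop': 59, 'yellowscene': 130}
real	0m44.511s
user	0m36.682s
sys	0m6.880s
```

View pics/fit2.png

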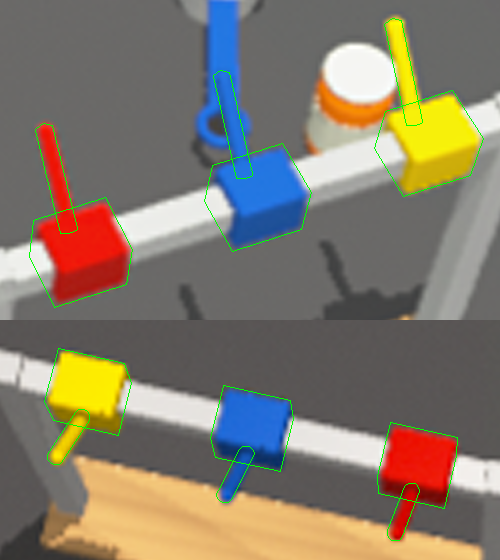

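The refined peg outlines now line up with the images, to about 1 px. Next is a plan with IK checks before any motion.

```bash
cat > plan.py <<'E'
import json, numpy as np
from scipy.spatial.transform import Rotation as Ro
E=json.load(open("est.json"))
E["red"]=[.4219,-.2831,-.572]; E["blue"]=[.4374,.2206,-.670]
DY={"red":-.09,"blue":0.}
def pegframe(k):
    a=E["rack"][2]; ex=np.array([np.cos(a),np.sin(a),0]); ey=np.array([-np.sin(a),np.cos(a),0]); ez=np.array([0,0,1])
    o=np.array([E["rack"][0],E["rack"][1],.24])+ey*DY[k]
    return o,np.c_[(ex+ez)/2**.5,ey,(ez-ex)/2**.5]
def scoop2tool(R,s): return R@np.diag([s,-s,-1])   # tool axes in scoop frame
def grasp(k,s,dz=0):
    x,y,a=E[k]; R=Ro.from_euler("z",a).as_matrix()
    g=np.array([x,y,0])+R@[.07,0,.0325]
    return g+[0,0,-.019+dz],Ro.from_matrix(scoop2tool(R,s)).as_rotvec()
def hang(k,s,L,x=0,pitch=0,off=(0,0,0)):
    """TCP pose with eye at peg coords (x,0,L); pitch>0 turns handle towards vertical; off: measured eye error in the peg frame"""
    o,P=pegframe(k); R=P@Ro.from_euler("y",-pitch).as_matrix()
    eye=o+P@(np.array([x,0,L])-off)
    return eye+R@[-.055,0,-.019],Ro.from_matrix(scoop2tool(R,s)).as_rotvec()
E
python3 - <<'E'
from workcell import bot
from plan import *
for k in("red","blue"):
    o,P=pegframe(k); print(k,"foot",o.round(3),"x axis",(P@Ro.from_euler("y",-.4).as_matrix())[:,0].round(2))
    for s in(1,-1):
        for n,q in(("up",grasp(k,s,.25)),("grasp",grasp(k,s)),("far",hang(k,s,.16)),("pre",hang(k,s,.085)),("in",hang(k,s,.02)),("tilt",hang(k,s,.02,-.004,.5)),("back",)[:0] or ("tilt2",hang(k,s,.02,-.004,.3))):
            j=bot.inverse_kinematics(*q); print(s,n,q[0].round(3),None if j is None else np.round(j,2))
E
```

```text
red foot [ 0.649 -0.07   0.24 ] x axis [ 0.37 -0.09  0.93]
1 up [ 0.481 -0.321  0.264] [-0.8   0.14  1.52 -0.    1.48  1.35]
1 grasp [ 0.481 -0.321  0.014] [-0.8   0.4   1.73 -0.    1.01  1.35]
1 far [ 0.514 -0.038  0.301] [-0.38 -0.71  2.31  0.15  0.77  1.36]
1 pre [ 0.565 -0.05   0.248] [-0.35 -0.46  2.27  0.16  0.56  1.34]
1 in [ 0.61  -0.061  0.202] [-0.34 -0.24  2.2   0.2   0.4   1.31]
1 tilt [ 0.635 -0.066  0.193] [-0.36 -0.06  2.41  2.89  0.51 -1.38]
1 tilt2 [ 0.623 -0.064  0.194] None
-1 up [ 0.481 -0.321  0.264] [-0.8   0.14  1.52  0.    1.48 -1.8 ]
-1 grasp [ 0.481 -0.321  0.014] [-0.8   0.4   1.73  0.    1.01 -1.8 ]
-1 far [ 0.514 -0.038  0.301] [-0.38 -0.71  2.31  0.15  0.77 -1.78]
-1 pre [ 0.565 -0.05   0.248] [-0.35 -0.46  2.27  0.16  0.56 -1.8 ]
-1 in [ 0.61  -0.061  0.202] [-0.34 -0.24  2.2   0.2   0.4  -1.83]
-1 tilt [ 0.635 -0.066  0.193] [-0.36 -0.06  2.41  2.89  0.51  1.76]
-1 tilt2 [ 0.623 -0.064  0.194] None
blue foot [0.669 0.018 0.24 ] x axis [ 0.37 -0.09  0.93]
1 up [0.492 0.177 0.264] [ 0.11 -0.01  1.68  0.    1.47  2.35]
1 grasp [0.492 0.177 0.014] [0.11 0.28 1.89 0.   0.97 2.35]
1 far [0.534 0.049 0.301] [-0.06 -0.57  2.23 -0.18  0.71  1.83]
1 pre [0.586 0.037 0.248] [-0.09 -0.35  2.19 -0.2   0.53  1.85]
1 in [0.63  0.027 0.202] [-0.1  -0.15  2.13 -0.24  0.39  1.88]
1 tilt [0.655 0.021 0.193] [-0.08  0.03  2.32  3.43  0.51 -1.79]
1 tilt2 [0.644 0.024 0.194] [-0.09 -0.1   2.29  3.94  0.18 -2.3 ]
-1 up [0.492 0.177 0.264] [ 0.11 -0.01  1.68  0.    1.47 -0.79]
-1 grasp [0.492 0.177 0.014] [ 0.11  0.28  1.89  0.    0.97 -0.79]
-1 far [0.534 0.049 0.301] [-0.06 -0.57  2.23 -0.18  0.71 -1.31]
-1 pre [0.586 0.037 0.248] [-0.09 -0.35  2.19 -0.2   0.53 -1.29]
-1 in [0.63  0.027 0.202] [-0.1  -0.15  2.13 -0.24  0.39 -1.26]
-1 tilt [0.655 0.021 0.193] [-0.08  0.03  2.32  3.43  0.51  1.36]
-1 tilt2 [0.644 0.024 0.194] [-0.09 -0.1   2.29  3.94  0.18  0.84]
```

```bash
cat > pick.py <<'E'
from workcell import bot
from plan import *
import sys, cv2
k=sys.argv[1]; s=-1
bot.set_gripper(.43)
bot.goto(*grasp(k,s,.25)); bot.line_to(grasp(k,s,.0)[0],max_speed=.12)
print("contact",np.round(bot.current_contact_force(),2))
bot.set_gripper(0,50); print("open",bot.current_opening(),"grip",bot.current_grip_force())
bot.line_to(grasp(k,s,.30)[0],max_speed=.15)
print("lift open",bot.current_opening(),np.round(bot.current_contact_force(),2))
bot.goto(*hang(k,s,.16)); bot.line_to(hang(k,s,.085)[0],max_speed=.1)
bot.hold(.3); print("clock",bot.current_clock(),bot.current_ee_pos().round(4) if hasattr(bot.current_ee_pos(),"round") else bot.current_ee_pos(),hang(k,s,.085)[0])
for n in("top","scene"):
    c=bot.read_camera(n); np.save(f"pics/{k}_{n}.npy",c,allow_pickle=True)
E
cat > look.py <<'E'
import sys; from plan import *; from vis import *
k=sys.argv[1]; L=float(sys.argv[2]); o,P=pegframe(k); ims=[]
for n in("top","scene"):
    c=np.load(f"pics/{k}_{n}.npy",allow_pickle=True).item(); i=cv2.resize(c["pixels"],None,fx=5,fy=5,interpolation=cv2.INTER_CUBIC)
    eye=o+P@[0,0,L]
    for q in HANDLE+HOLE: 
        W=(q-[.125,0,.0325])@P.T+eye
        cv2.polylines(i,[cv2.convexHull(((proj(c,W)+.5)*5).astype(np.int32))],True,(0,255,0),1)
    for d in(-.09,0,.09): cv2.polylines(i,[cv2.convexHull(((proj(c,tf(E["rack"],pegparts(d)[1]))+.5)*5).astype(np.int32))],True,(0,255,0),1)
    u,v=(proj(c,[eye])[0]*5).astype(int); u=np.clip(u,200,3000);v=np.clip(v,250,2150); ims.append(i[v-250:v+250,u-200:u+200])
    print(n,"crop origin px",(u-200)/5,(v-250)/5,"eye px",proj(c,[eye])[0].round(1))
cv2.imwrite(f"pics/look_{k}_{sys.argv[3]}.png",np.hstack(ims))
E
python3 pick.py red && python3 look.py red .085 a
```

```text
contact [-0.22 -0.25 -0.22]
open 0.19216269624046614 grip 49.963311553001404
lift open 0.18797075632343646 [-0.39 -0.68 -1.31]
clock 9.75 [ 0.5653 -0.0503  0.2483] [ 0.56525661 -0.05027852  0.24777817]
top crop origin px 265.0 116.0 eye px [305.1 166.1]
scene crop origin px 331.0 183.2 eye px [371.2 233.3]
```

View pics/look_red_a.png

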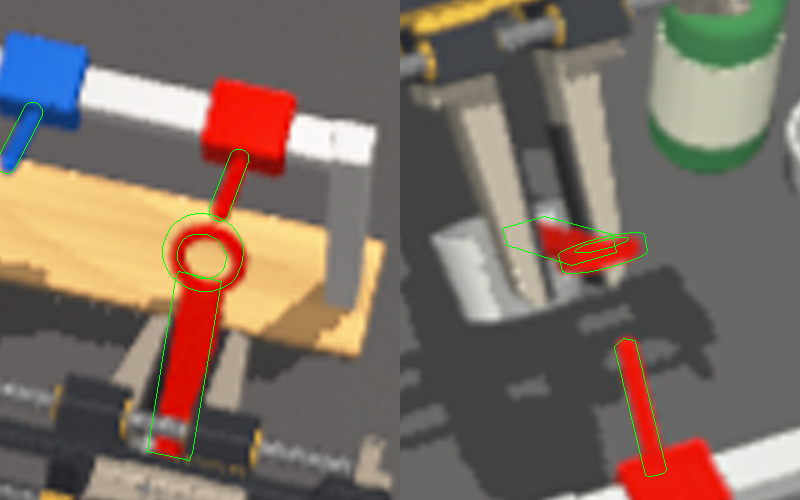

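The crop shows red gripped. The top view has the eye at crop (207,257) and the model at (203,253). The scene view shows it about 1 px left, which means an eye error of about (-1.7,-1.7,0) mm and a peg shift of about +0.4 mm in y. I'll correct that and thread it.

```bash
cat > thread.py <<'E'
from workcell import bot
from plan import *
import sys
k=sys.argv[1]; s=-1; err=np.array([float(v) for v in sys.argv[2:5]])/1000
o,P=pegframe(k); off=P.T@err
H=lambda L,x=0:hang(k,s,L,x,0,off)[0]
f0=np.array(bot.current_contact_force())
def go(L,x=0,v=.04):
    bot.line_to(H(L,x),max_speed=v); f=P.T@(np.array(bot.current_contact_force())-f0); print(L,x,"dF peg frame",f.round(2)); return f
go(.085)
for L in(.065,.052,.044,.036,.029,.022):
    f=go(L)
    if np.abs(f).max()>6: print("STOP"); break
for n in("top","scene"):
    c=bot.read_camera(n); np.save(f"pics/{k}_{n}.npy",c,allow_pickle=True)
E
python3 thread.py red -1.7 -2.0 0 && python3 look.py red .022 b
```

```text
0.085 0 dF peg frame [-0.14 -1.02  0.14]
0.065 0 dF peg frame [-0.28  0.16 -0.03]
0.052 0 dF peg frame [ 0.65 -0.57  1.06]
0.044 0 dF peg frame [ 0.44 -0.4   0.02]
0.036 0 dF peg frame [-0.73 -0.57 -0.59]
0.029 0 dF peg frame [ 0.19 -1.07  0.32]
0.022 0 dF peg frame [-0.31 -1.54  0.27]
top crop origin px 270.6 101.6 eye px [310.6 151.8]
scene crop origin px 338.8 215.8 eye px [379.  265.9]
```

View pics/look_red_b.png

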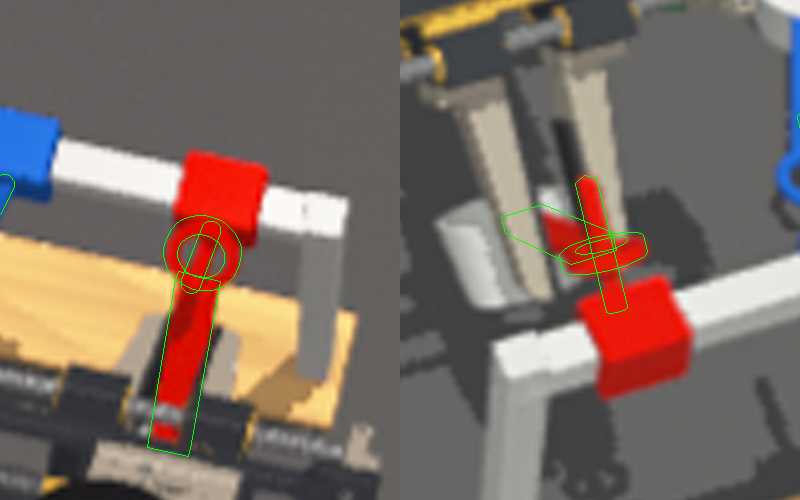

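Red is threaded: the peg passes through the ring in both views and the forces are near zero. Now I'll lower it, release, and back off.

```bash
cat > rel.py <<'E'
exec(open("thread.py").read().split("go(.085)")[0])
go(.022,-.004,.02)
bot.set_gripper(.40); bot.hold(.4)
bot.line_to(H(.16),max_speed=.15); bot.hold(.5); print(bot.current_clock(),np.round(bot.current_contact_force(),2))
for n in("top","scene"):
    c=bot.read_camera(n); np.save(f"pics/{k}_{n}.npy",c,allow_pickle=True)
cv=__import__("cv2"); cv.imwrite(f"pics/rel_{k}.png",np.vstack([cv.resize(c["pixels"][180:420,180:500],None,fx=2,fy=2)]))
E
python3 rel.py red -1.7 -2.0 0
```

```text
0.022 -0.004 dF peg frame [-0.1   0.34  0.87]
15.4667 [0.04 1.04 0.25]
```

View pics/rel_red.png

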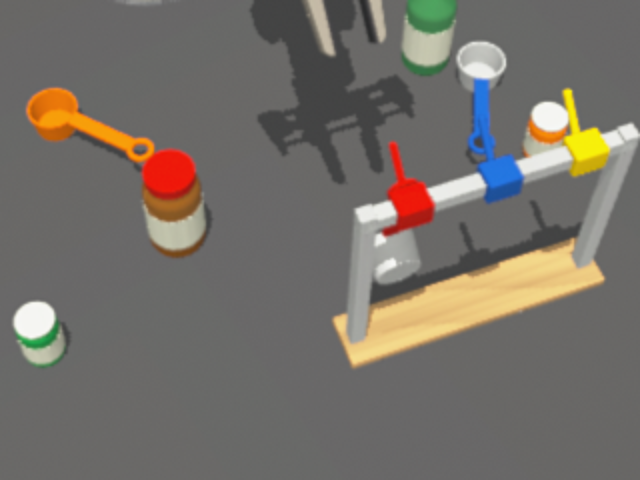

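Red hangs below its block with the bowl at crop (395,255), and everything else is in place. Blue is next.

```bash
python3 pick.py blue && python3 look.py blue .085 a
```

```text
contact [0.43 0.31 0.76]
open 0.18074506142662827 grip 49.934991002082825
lift open 0.18808968772157442 [-1.23  0.6  -1.74]
clock 23.6333 [0.5857 0.0374 0.2483] [0.58570775 0.03736708 0.24777817]
top crop origin px 221.4 106.2 eye px [261.6 156.3]
scene crop origin px 375.8 170.0 eye px [415.8 220.2]
```

View pics/look_blue_a.png

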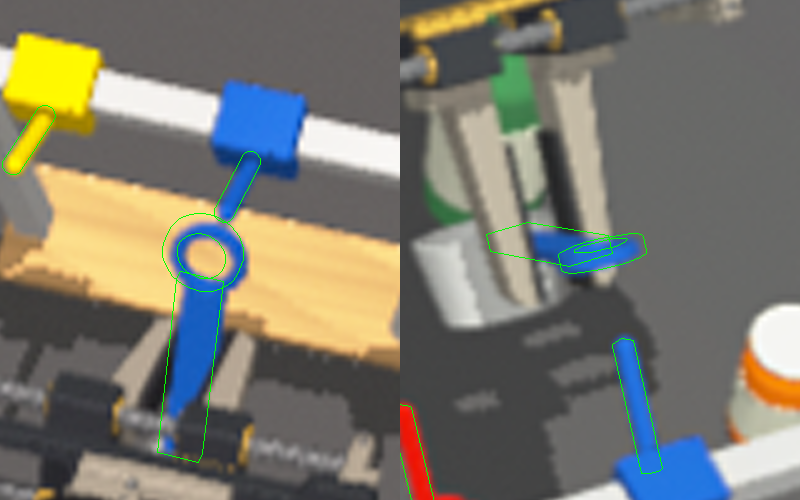

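Blue is gripped and shows the same small offset as red (top crop eye (208,257) against the model's (203,253)), so I'll use the same correction.

```bash
python3 thread.py blue -1.7 -2.0 0 && python3 look.py blue .022 b
```

```text
0.085 0 dF peg frame [ 0.22 -0.37  0.21]
0.065 0 dF peg frame [-0.04  1.21 -0.11]
0.052 0 dF peg frame [-0.15  1.62 -0.17]
0.044 0 dF peg frame [ 0.2   0.25 -0.02]
0.036 0 dF peg frame [ 0.36  0.65 -0.68]
0.029 0 dF peg frame [ 0.82  0.24 -0.36]
0.022 0 dF peg frame [-0.34  1.38  0.38]
top crop origin px 228.6 92.2 eye px [268.8 142.4]
scene crop origin px 383.0 202.4 eye px [423.1 252.4]
```

View pics/look_blue_b.png

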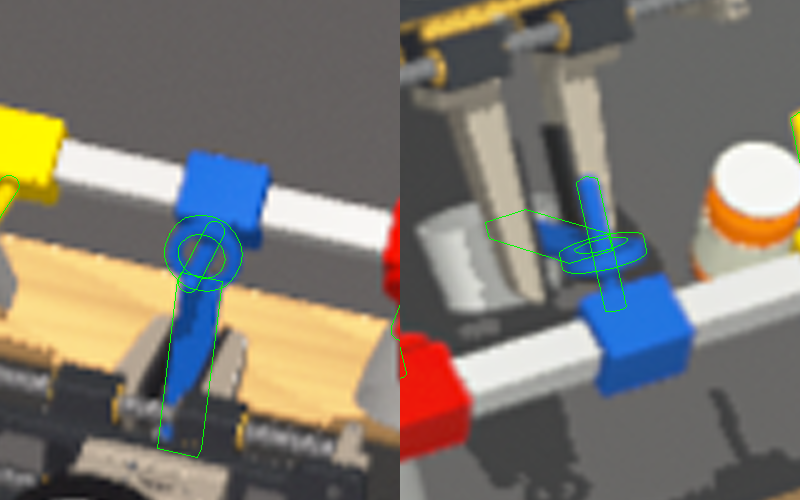

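Blue is threaded too, with the peg through the ring at scene crop (600,245). Now release.

```bash
python3 rel.py blue -1.7 -2.0 0
python3 - <<'E'
from workcell import bot
import cv2,numpy as np
bot.hold(1.0)
a=bot.read_camera("top"); s1=bot.read_camera("scene"); bot.hold(1.5); s2=bot.read_camera("scene")
print("motion px",(cv2.absdiff(s1["pixels"],s2["pixels"]).max(2)>40).sum(),bot.current_clock())
f=lambda i,x,y:cv2.resize(i["pixels"][y:y+150,x:x+200],None,fx=2,fy=3) if 0 else cv2.resize(i["pixels"][y:y+150,x:x+200],None,fx=2,fy=2)
cv2.imwrite("pics/final.png",np.vstack([np.hstack([f(s2,330,210),f(a,180,90)]),np.hstack([f(s2,180,220),f(a,330,200)])]))
E
```

```text
0.022 -0.004 dF peg frame [-0.09  0.18  0.48]
29.35 [0.51 0.65 0.2 ]
motion px 0 32.1
```

View pics/final.png

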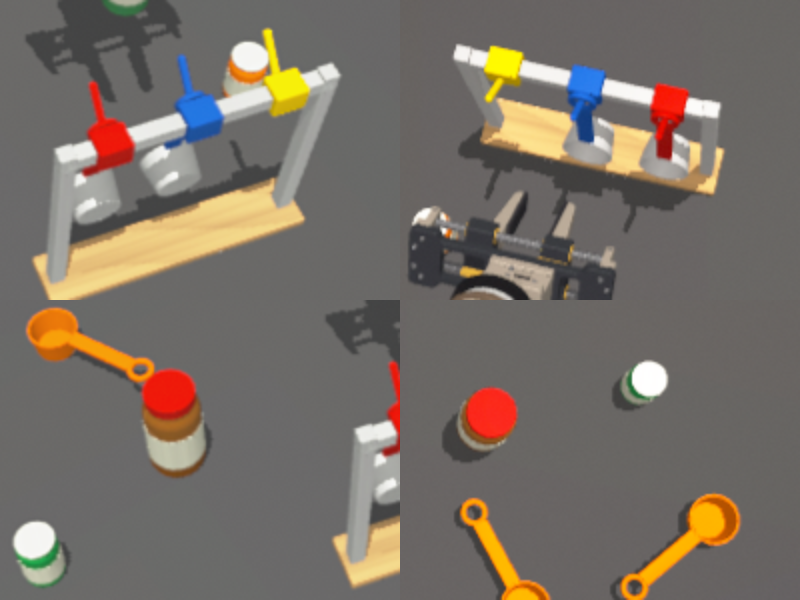

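Both scoops hang still, bowl down, on their own pegs (bowls at (95,195) and (170,170) in the scene crop). The other objects haven't moved and the gripper is clear, so I'm handing in.

```bash
python3 -c "
from workcell import bot
print(bot.job_done())"
```

```text
the job is handed in; nothing more can be done
None
```

The red and blue scoops are hanging still, bowl down, on the pegs of their own colours. The jar, bottle and tins look undisturbed, and I handed the job in at about 32 s of the 66 s limit; no verdict came back.

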